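# Set up a seed blower: uncap, fit column, set air gate, switch on

## Robot

A 7-joint arm with a two-finger parallel gripper is mounted at the origin on the work surface. World frame = base frame: x ahead of the robot, y to its left, z up, the work surface at z = 0. Lengths are in m, angles in rad, forces in N, time in s.
With the tool pointing down it reaches from about 0.4 to 0.85 m from the base axis. Payload 10.4 kg.
Tool frame: the origin (TCP) lies at the very end of the fingers, on their centre line; the grasp point (between the pads) lies 19 mm behind it (manip.grip_point_offset is the distance from the TCP to the grasp point, in m); z points along the fingers, y is the line along which they close (so a half turn about z gives the same grasp; the last joint's range is limited). The gripper opens to 85 mm and grips with 20 to 120 N. Pads are 22 mm wide; open, the fingers measure 114 mm over their backs; the gripper's body (76 mm by 85 mm) begins 54 mm behind the grasp point. The pads swing forward as they close: fully open they stand 13 mm farther back than shut.
Start: joints at [-1.159, 0.332, -0.065, 1.46, 0.022, 1.35, -0.088], TCP at [0.263, 0.567, 0.231] pointing down, gripper open.
Joint ranges: [-2.6, 2.6], [-0.5, 2.12], [-1.47, 1.34], [0.16, 2.42], [-1.27, 4.41], [0.06, 2.06], [-2.6, 2.6]. Speed limits (rad/s): [2.22, 2.22, 2.79, 2.79, 3.14, 3.14, 3.14].

## Interface

Orientations are given as a unit quaternion [x, y, z, w].
In Python, from workcell import manip gives the robot as it stands. The module is installed in compiled form; this text tells all that it offers.
- The arm moves only by the tool step_arm, never from a script. Its argument "moves" is a list of rows, each a list of 7 numbers: the closure, from 0 (fully open) to 1 (shut), then the shift along the world's x, y, z in mm, then the turn, a rotation vector about the world's x, y, z in rad. In form: [[grip, tx, ty, tz, ax, ay, az], ...]. A call has 1 to 10 rows; each row is the pose to reach, as a shift and turn from the pose commanded when the call began; what a row does not reach only later rows make up. A row lasts 1/10 s, in which the tool goes at most 50 mm and 8.59 degrees, less where a joint would pass 70% of its speed; a pose out of reach is approached as far as the arm can. A call with a gripper value outside its range is refused whole. The fingers move at their own pace and stop on an object; "grip_force" is the grip in N (left out, the last holds). Time passes only in rows, so rows that repeat a pose let the fingers close. It gives the time, the measured TCP pose, the force, the opening and the grip force at its end, in the units of the state.
- manip.get_obs(): the state, without advancing time (a new reading comes with each control period).
- manip.camera(name): name is "scene" or "top" or "wrist"; returns a dict with "image" (400x640x3 uint8, blue, green, red), "K" (3x3 intrinsics, pixels), "dist_coeffs" ([k1, k2, p1, p2, k3] as OpenCV has them; the pictures are not rectified), "rvec" (rotation vector, rad) and "tvec" (3), from world to camera coordinates, as OpenCV has them; the wrist camera has in their place "mount" (4x4, takes a point from camera to tool coordinates, whose origin is the TCP and whose axes are the flange's). Camera axes: x right, y down, z forward; pixel columns grow to the right and rows downward; lengths in m; the calibration is good to about 2 mm. A picture is of the moment at which its call begins: read the wrist's pose just before it. There is no depth.
- manip.hand_in(): hands the job in; it is judged then, once.
The state is a dict: "clock": time; "joint_pos": joint angles; "joint_velocities": joint speeds; "tau": joint torques, N m; "position": TCP position; "ee_rot": TCP orientation; "ft_force": force on the tool from outside, world axes, zero at the start; "torque": the same for the moment, N m; "grip_width": opening from 0.0 (shut) to 1.0 (fully open); "grasp_force": force on a finger pad.
Only numpy, scipy, OpenCV 4.12 (cv2) and the standard library are available. Lean on these libraries where they do the work, as an engineer would, in place of code of your own. Each camera call takes 0.05 s, during which the arm holds its last target. There are 200 camera calls.

## Task

Set up the seed blower: lift the dust cap off its spigot and stand it upright in the steel tray, then push the wide aluminium air column upright over the spigot until it is fully home on the flange. Next turn the air-gate knob clockwise so that its white pointer line points straight at the steel index clip on the dial, and only after that swing the power lever all the way over, away from the robot. Leave the other things on the bench where they are.

Things in the scene. Friction and masses are not known exactly. Their poses are not given: they have to be found in the camera images.
- blower: Seed blower base, fixed: grey case 200 mm (its x, depth) by 420 mm (its y, width), flat deck 80 mm above the table. Origin under its centre, on the table; z up; its -x side faces the robot (yaw within 0.15 rad). On the deck, in its frame (mm): air outlet spigot at (-15, 150), air-gate knob at (-15, -25), power lever at (-10, -160).
- spigot (a point): Centre of the top face of the spigot's flange, on the spigot axis, 86 mm above the table. The spigot is an upright aluminium stub 44 mm in diameter standing 32 mm above this point (its top 8 mm tapers to 32 mm in diameter); the flange is 72 mm in diameter, 6 mm thick. The column slides over the stub and is fully home when its lower rim sits on the flange.
- cap: Loose grey plastic dust cap, about 80 g, hollow underneath (bore 52 mm, 40 mm deep), 60 mm in diameter, standing loosely over the spigot on its flange at the start. Origin at the centre of its lower rim, z up. Flat top at 44 mm; on it an upright black gripping knob 24 mm in diameter from 44 to 72 mm above the origin.
- tray: Fixed shallow steel tray, 130 by 130 mm outside, 4 mm walls 25 mm high, floor 4 mm above the table. Origin under its centre, on the table; axes along its sides.
- column: Loose air column: plain aluminium tube open at both ends, 150 mm long, outside diameter 56 mm, bore 47.4 mm, about 0.2 kg, standing upright on the table at the start. Origin at the centre of its lower rim, z up along the tube; both ends are the same.
- gate (a joint): Air-gate knob angle, 0 to 3.0 rad, growing as it is turned clockwise seen from above. At 0 the pointer points to the blower's +y; at value q it points at angle pi/2 - q from the blower's x axis. It needs about 0.05 N m to turn and stays where it is left. It starts at 0.1 to 0.5 rad and the index clip lies 0.8 to 1.8 rad further clockwise.
- gate_grip (a point): Point on the knob's upright axis, 118 mm above the table, at a height to grip. Site axes turn with the knob: x towards the pointer end. The knob is a black disc 68 mm in diameter, 12 mm thick, carrying a bar 74 mm long, 16 mm wide that rises to 132 mm above the table, centred on the axis; the bar is gripped across its 16 mm width.
- gate_pointer (a point): Pointer end of the knob bar (the end with a white line on its top), 38 mm from the knob axis, at the bar's top edge.
- index: Index clip: dark steel pointed tab, 12 mm wide, 6 mm high, fixed on the white dial around the knob, 50 to 76 mm from the knob axis. Origin on the knob axis, 82 mm above the table; its x axis points from the knob axis to the clip.
- index_tip (a point): Inner point of the index clip, 50 mm from the knob axis towards the clip.
- power (a joint): Power lever: 0 = off (leaning to the blower's -x), 1.0 rad = on (leaning to +x). Pivots about the blower's y axis 102 mm above the table; takes about 1 N at the ball and stays where it is left.
- power_tip (a point): Centre of the black ball, 26 mm in diameter, at the end of the power lever, 80 mm from its pivot; about 172 mm above the table at both ends of the swing. The rod is 10 mm thick.
- spare_column: Bystander: narrower, shorter spare tube, 39 mm in diameter, 100 mm tall, standing; does not fit. Origin at the centre of its lower rim.
- pen: Bystander: pen 120 mm long lying on the notebook (150 x 210 mm, 10 mm thick) in front of the blower. Origin under its middle.
- tub: Bystander: open white plastic tub, 130 mm in diameter, 120 mm tall. Origin under its centre.
- jar: Bystander: closed jar, 64 mm in diameter, 90 mm tall. Origin under its centre.
- scissors: Bystander: scissors 160 mm long lying flat. Origin under the pivot.
- dish: Bystander: shallow white dish, 90 mm in diameter, 22 mm high. Origin under its centre.
There are look-alikes about, which are no part of the job. What is shaped like the cap but red is not meant.

How it is judged:
By the outcome, as a careful person would: the job done as asked, in the order asked, and still so for the second after the job is handed in, with the robot touching nothing.
It also fails if it takes over 72 s, if anything falls off the work surface, if the arm or the gripper's body presses on something with over 40 N, if the wrist force passes 120 N, or if a joint passes its speed limit or range.

## Working session

There is one attempt and no reset: what is moved stays moved. The work goes in short steps, Python scripts to look and compute and a tool call to move; the robot and the scene stay as the last step left them, time stands still between calls to the robot, and variables do not carry over. Pictures are saved under pics/ and viewed, at most 10 in all, crops included, and the job is handed in when it is done.

Besides the shell and the picture viewer there is one more tool, called as name([rows], argument=value, ...), one row to a line, values as JSON. step_arm: Moves the arm, as the interface text tells. Its arguments: {"type":"object","properties":{"moves":{"type":"array","items":{"type":"array","items":{"type":"number"}}},"grip_force":{"type":"number"}},"required":["moves"]}

```bash
mkdir -p pics; cat > h.py <<'E'
import numpy as np, cv2
from workcell import manip
from scipy.spatial.transform import Rotation as R
def save(n):
    o=manip.get_obs(); c=manip.camera(n); cv2.imwrite(f'pics/{n}_{o["clock"]:.2f}.png',c['image'])
    np.savez(f'{n}.npz',pos=o['position'],rot=o['ee_rot'],**{k:v for k,v in c.items() if k!='name'})
    return f'pics/{n}_{o["clock"]:.2f}.png'
def cam(n):
    d=np.load(f'{n}.npz'); K=d['K']; D=d['dist_coeffs']
    if 'mount' in d:
        T=np.eye(4);T[:3,:3]=R.from_quat(d['rot']).as_matrix();T[:3,3]=d['pos'];T=T@d['mount']
        Rc=T[:3,:3].T; t=-Rc@T[:3,3]
    else: Rc=cv2.Rodrigues(d['rvec'])[0]; t=d['tvec'].ravel()
    return K,D,Rc,t
def px2z(n,uv,z):
    K,D,Rc,t=cam(n); p=cv2.undistortPoints(np.array([[uv]],float),K,D).ravel()
    d=Rc.T@np.array([p[0],p[1],1]); o=-Rc.T@t
    return (o+d*(z-o[2])/d[2])*1000
def proj(n,P):
    K,D,Rc,t=cam(n); return cv2.projectPoints(np.array(P,float).reshape(-1,3)/1000,cv2.Rodrigues(Rc)[0],t,K,D)[0].reshape(-1,2)
E
python3 - <<'E'
from h import *
for n in('top','scene'): print(save(n)); K,D,Rc,t=cam(n); print(-Rc.T@t, K[0,0])
o=manip.get_obs(); print(o['position'],o['ee_rot'],manip.grip_point_offset)
E
```

```text
pics/top_0.00.png
[0.38498783 0.06165473 1.31644423] 384.0053211142309
pics/scene_0.05.png
[ 1.02938101 -0.7983992   0.78215401] 424.2525919004711
[0.26312819 0.56655228 0.2305987 ] [ 2.15678417e-01  9.76464249e-01 -6.16395339e-04 -1.07023526e-04] 0.0187
```

View pics/top_0.00.png

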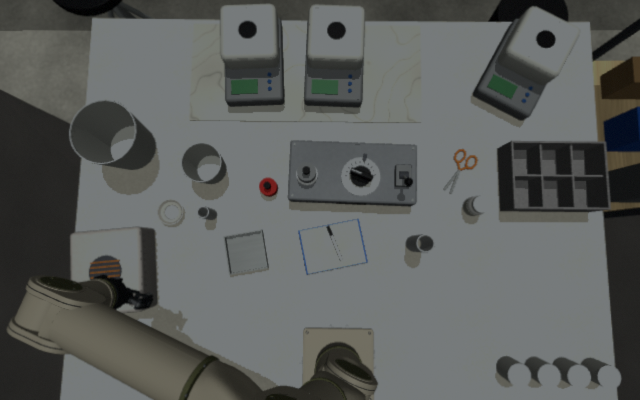

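View pics/scene_0.05.png

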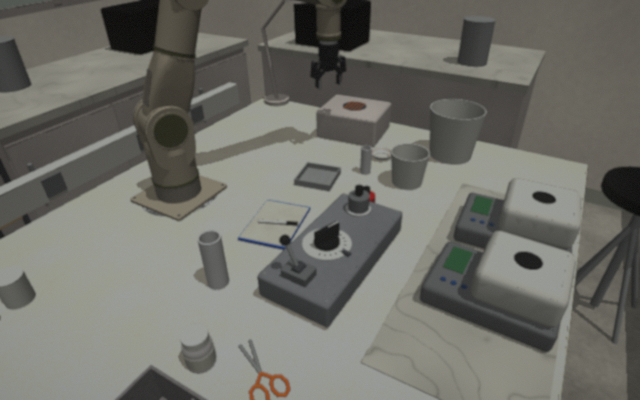

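The top view shows the blower at (353,172), with the cap at (307,174), knob at (361,176) and lever at (405,180). The tray is at (246,252). There are two tube candidates: (422,243), which looks wide and tall, and (207,213), which looks narrow and short. There are also two cap shapes: grey on the spigot at (307,174) and red at (268,187), which is the decoy. I'll enlarge to confirm.

```bash
python3 - <<'E'
import cv2,numpy as np
a=cv2.imread('pics/top_0.00.png');g=lambda i:np.clip(255*(i/255.)**.55,0,255).astype('uint8')
c=cv2.resize(g(a[130:290,195:455]),None,fx=3,fy=3,interpolation=cv2.INTER_CUBIC);cv2.imwrite('pics/ctop.png',c)
s=cv2.imread('pics/scene_0.05.png')
c=cv2.resize(g(s[175:325,190:420]),None,fx=3.4,fy=3.4,interpolation=cv2.INTER_CUBIC);cv2.imwrite('pics/cscene.png',c)
E
```

```text
(no output)
```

View pics/ctop.png

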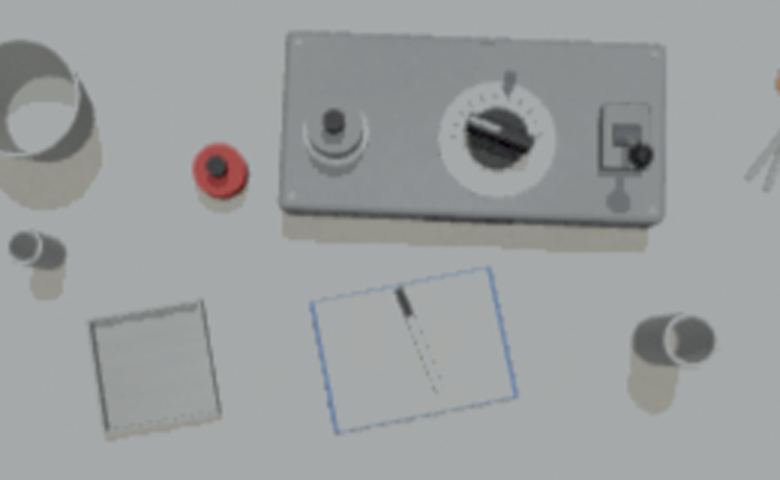

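View pics/cscene.png

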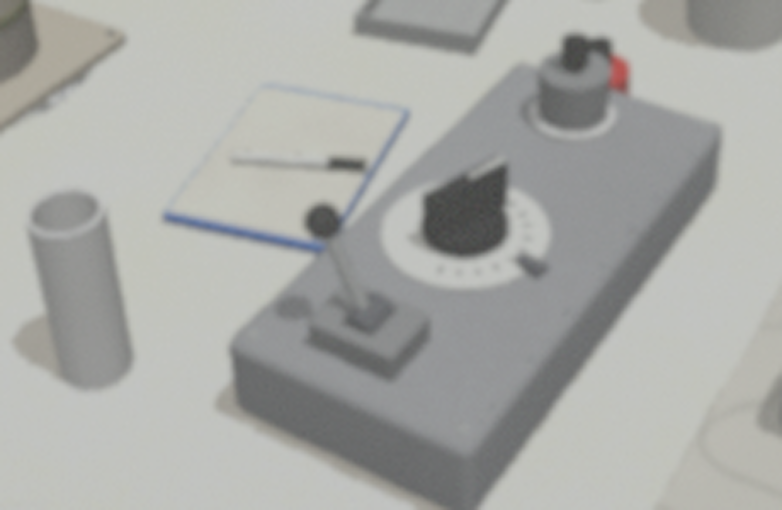

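The crop confirms it. The grey cap with the black knob is on the spigot at crop (334,121), and the red one at (218,168) is the decoy. The tall wide tube at crop (690,340) is the column; the small one at (25,247) is the spare. The pointer's white line is at crop (468,118), the clip at (510,85) and the ball at (640,155).

```bash
python3 - <<'E'
from h import *
T=lambda c,z:px2z('top',((c[0]+.5)/3-.5+195,(c[1]+.5)/3-.5+130),z).round(1)
S=lambda c,z:px2z('scene',((c[0]+.5)/3.4-.5+190,(c[1]+.5)/3.4-.5+175),z).round(1)
print('deck',[T(c,.08) for c in((288,33),(664,45),(281,207),(662,219))])
print('cap',T((334,121),.158),S((576,42),.158))
print('flange',T((336,133),.086))
print('dial',T((498,138),.081))
print('bar ends',T((469,122),.132),T((532,145),.132), 'white', T((498,130),.132))
print('tip',T((508,97),.085),'outer',T((511,72),.085),'scene clip',S((518,256),.088),S((545,272),.085))
print('ball',T((640,155),.172),S((322,221),.172))
print('col',T((690,340),.15),S((68,213),.15), 'base',S((97,366),0.))
print('tray',[T(c,.025) for c in((90,320),(203,301),(220,416),(106,432))])
E
```

```text
deck [array([729.2, 162.7,  80. ]), array([ 720.2, -250.1,   80. ]), array([536.3, 166.4,  80. ]), array([ 528.1, -244.8,   80. ])]
cap [615.9 107.5 158. ] [622.2 100.9 158. ]
flange [617.1 107.9  86. ]
dial [614.5 -68.1  81. ]
bar ends [621.6 -32.5 132. ] [598.  -98.1 132. ] white [613.5 -62.8 132. ]
tip [659.1 -78.6  85. ] outer [687.  -81.9  85. ] scene clip [666.8 -81.9  88. ] [690.4 -84.9  85. ]
ball [ 581.9 -201.   172. ] [ 580.7 -200.9  172. ]
col [ 398.  -253.4  150. ] [ 405.2 -258.8  150. ] base [ 402.2 -258.9    0. ]
tray [array([413.3, 381.6,  25. ]), array([436., 256.,  25.]), array([309.3, 233.5,  25. ]), array([290.4, 358.8,  25. ])]
```

step_arm([
  [0,30,-40,50,0,0,-0.15],
  [0,60,-80,70,0,0,-0.3],
  [0,90,-117,70,0,0,-0.45],
  [0,120,-156,70,0,0,-0.6],
  [0,150,-195,70,0,0,-0.75],
  [0,180,-234,70,0,0,-0.9],
  [0,210,-273,70,0,0,-1.05],
  [0,240,-312,70,0,0,-1.136],
  [0,270,-351,70,0,0,-1.136],
  [0,300,-390,70,0,0,-1.136],
])

```text
clock: 1.1
position: [0.5559, 0.1857, 0.3012]
ee_rot: [0.707, 0.707, -0.0, -0.0]
ft_force: [1.0, 1.4, 0.0]
grip_width: 1.003
grasp_force: 0.0
```

step_arm([
  [0,20,-40,0,0,0,0],
  [0,20,-80,0,0,0,0],
  [0,20,-120,0,0,0,0],
  [0,20,-150,0,0,0,0],
  [0,20,-150,0,0,0,0],
  [0,20,-150,0,0,0,0],
])

```text
clock: 1.7
position: [0.575, 0.037, 0.3012]
ee_rot: [0.708, 0.707, -0.0, -0.0]
ft_force: [0.6, 0.2, -0.5]
grip_width: 1.0
grasp_force: 0.0
```

```bash
python3 - <<'E'
from h import *
print(save('wrist')); o=manip.get_obs(); print(o['position'],o['ee_rot'],o['clock'],o['joint_pos'])
K,D,Rc,t=cam('wrist'); print(-Rc.T@t,Rc[2],K[0,0])
for P in([617,108,158],[617,108,86],[613,-66,132],[665,-80,85],[577,-201,172]): print(P,proj('wrist',P))
E
```

```text
pics/wrist_1.70.png
[0.5749976  0.03822536 0.30102379] [ 7.06898903e-01  7.07314520e-01 -3.61546358e-05 -3.31815127e-04] 1.75 [-0.52306193  0.19897757  0.44621082  1.50542394 -0.08642658  1.45714092
 -0.07410529]
[0.57562792 0.1094553  0.44389999] [-1.33482128e-04 -2.81445745e-01 -9.59577133e-01] 328.9740953756052
[617, 108, 158] [[368.8862456  102.53347629]]
[617, 108, 86] [[358.99278743 102.16019084]]
[613, -66, 132] [[355.12395525 272.58951315]]
[665, -80, 85] [[393.56500083 263.2457273 ]]
[577, -201, 172] [[321.52825219 402.12738982]]
```

```bash
python3 - <<'E'
import cv2,numpy as np
a=cv2.imread('pics/wrist_1.70.png')[50:330,240:500]
c=cv2.resize(a,None,fx=2,fy=2,interpolation=cv2.INTER_CUBIC);c=np.clip(255*(c/255.)**.55,0,255).astype('uint8');cv2.imwrite('pics/cw.png',c)
E
```

```text
(no output)
```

View pics/cw.png

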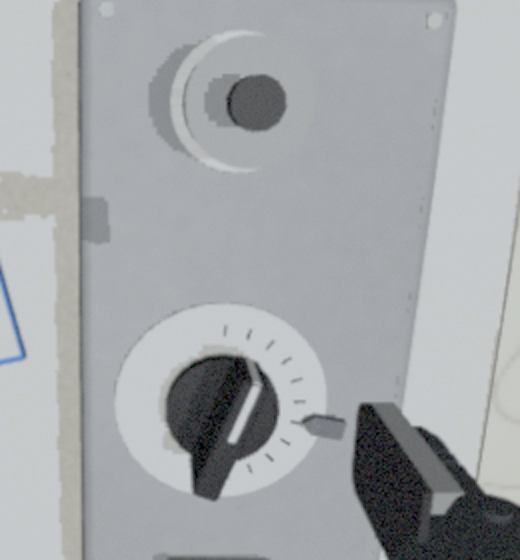

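```bash
python3 - <<'E'
from h import *
W=lambda c,z:px2z('wrist',((c[0]+.5)/2-.5+240,(c[1]+.5)/2-.5+50),z).round(1)
print('cap',W((258,102),.158),'dial',W((221,400),.081))
a,b=W((256,383),.132),W((235,440),.132);print('line',a,b,np.arctan2(*(a-b)[1::-1]))
for p in((300,424),(344,428)):
  q=W(p,.088)[:2];print(q,[round(np.arctan2(*(q-k)[::-1]),3) for k in([613,-66.2],[613,-68])])
print('deck screws',W((107,9),.08),W((435,20),.08))
print('edge left',W((80,20),.08),W((80,520),.08),'right',W((455,10),.08),W((405,370),.08))
E
```

```text
cap [616.8 109.4 158. ] dial [612.3 -63.7  81. ]
line [625.  -29.8 132. ] [615.2 -62.6 132. ] 1.2804587260299223
[659.5 -76.4] [np.float64(-0.216), np.float64(-0.179)]
[686.4 -79.3] [np.float64(-0.177), np.float64(-0.153)]
deck screws [548.6 156.   80. ] [719.3 151.4  80. ]
edge left [534.5 150.7  80. ] [ 523.6 -149.    80. ] right [729.3 156.4  80. ] [722.7 -45.1  80. ]
```

step_arm([
  [0,21,36,-40,0,0,0],
  [0,42,71,-80,0,0,0],
  [0,42,71,-120,0,0,0],
  [0,42,71,-150,0,0,0],
  [0,42,71,-166,0,0,0],
  [0,42,71,-166,0,0,0],
  [0.6,42,71,-166,0,0,0],
  [1,42,71,-166,0,0,0],
  [1,42,71,-166,0,0,0],
  [1,42,71,-166,0,0,0],
], grip_force=30)

```text
clock: 2.75
position: [0.6176, 0.1084, 0.1365]
ee_rot: [0.707, 0.707, 0.001, 0.0]
ft_force: [-0.2, 1.0, 0.3]
grip_width: 0.332
grasp_force: 0.0
```

step_arm([
  [1,0,0,0,0,0,0],
  [1,0,0,0,0,0,0],
  [1,0,0,0,0,0,0],
  [1,0,0,15,0,0,0],
  [1,0,0,35,0,0,0],
  [1,0,0,60,0,0,0],
  [1,0,0,90,0,0,0],
])

```text
clock: 3.45
position: [0.6166, 0.1083, 0.2263]
ee_rot: [0.707, 0.707, -0.001, -0.0]
ft_force: [-0.4, 0.0, -1.0]
grip_width: 0.267
grasp_force: 29.8
```

step_arm([
  [1,-28,22,0,0,0,0],
  [1,-57,44,0,0,0,0],
  [1,-85,66,0,0,0,0],
  [1,-113,88,0,0,0,0],
  [1,-141,110,0,0,0,0],
  [1,-170,133,0,0,0,0],
  [1,-198,155,0,0,0,0],
  [1,-227,177,0,0,0,0],
  [1,-255,199,0,0,0,0],
  [1,-255,199,-40,0,0,0],
])

```text
clock: 4.45
position: [0.3606, 0.313, 0.19]
ee_rot: [0.705, 0.709, 0.005, -0.001]
ft_force: [0.9, 1.0, -1.8]
grip_width: 0.27
grasp_force: 30.0
```

step_arm([
  [1,0,0,-20,0,0,0],
  [1,0,0,-40,0,0,0],
  [1,0,0,-60,0,0,0],
  [1,0,0,-80,0,0,0],
  [1,0,0,-100,0,0,0],
  [1,0,0,-110,0,0,0],
  [1,0,0,-110,0,0,0],
])

```text
clock: 5.15
position: [0.3617, 0.3069, 0.0748]
ee_rot: [0.707, 0.707, -0.001, 0.0]
ft_force: [0.2, -0.3, -0.6]
grip_width: 0.265
grasp_force: 29.9
```

step_arm([
  [1,0,0,-10,0,0,0],
  [1,0,0,-16,0,0,0],
  [1,0,0,-19,0,0,0],
  [1,0,0,-20,0,0,0],
  [1,0,0,-20,0,0,0],
])

```text
clock: 5.65
position: [0.3622, 0.3075, 0.0554]
ee_rot: [0.707, 0.707, 0.0, 0.0]
ft_force: [0.6, 0.3, -1.2]
grip_width: 0.265
grasp_force: 30.0
```

step_arm([
  [1,0,0,-1,0,0,0],
  [1,0,0,-2,0,0,0],
  [1,0,0,-2,0,0,0],
])

```text
clock: 5.95
position: [0.3623, 0.3079, 0.0542]
ee_rot: [0.707, 0.707, 0.0, -0.0]
ft_force: [-3.1, -1.8, 8.3]
grip_width: 0.269
grasp_force: 30.7
```

step_arm([
  [0.5,0,0,1,0,0,0],
  [0,0,0,1,0,0,0],
  [0,0,0,1,0,0,0],
  [0,0,0,1,0,0,0],
  [0,0,0,20,0,0,0],
  [0,0,0,60,0,0,0],
  [0,0,0,100,0,0,0],
  [0,25,-30,140,0,0,0],
  [0,50,-65,170,0,0,0],
  [0,80,-105,190,0,0,0],
])

```text
clock: 6.95
position: [0.4364, 0.2108, 0.241]
ee_rot: [0.706, 0.708, 0.001, 0.0]
ft_force: [1.6, -0.1, 0.4]
grip_width: 0.999
grasp_force: 0.0
```

```bash
python3 - <<'E'
from h import *
print(save('wrist'),manip.get_obs()['position'])
im=np.load('wrist.npz')['image']; c=np.clip(255*(im/255.)**.55,0,255).astype('uint8');cv2.imwrite('pics/w2.png',c)
print(proj('wrist',[[362,308,76],[617,109,118]]))
E
```

```text
pics/wrist_6.95.png [0.44195728 0.2036259  0.24372787]
[[234.62134286  72.42093884]
 [509.82314879 295.0424506 ]]
```

View pics/w2.png

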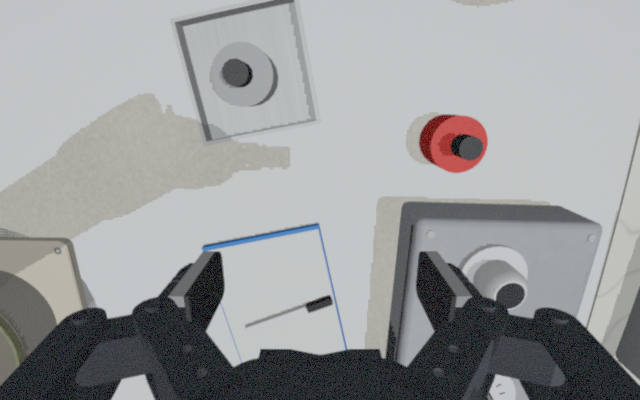

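The cap stands upright in the tray at (240,73), and the bare spigot top at (510,295) matches my (617,109) estimate. Next is the column.

step_arm([
  [0,10,-45,15,0,0,0],
  [0,20,-90,30,0,0,0],
  [0,30,-135,45,0,0,0],
  [0,30,-180,60,0,0,0],
  [0,30,-225,60,0,0,0],
  [0,20,-270,60,0,0,0],
  [0,10,-315,60,0,0,0],
  [0,0,-360,60,0,0,0],
  [0,-20,-405,60,0,0,0],
  [0,-40,-450,60,0,0,0],
])

```text
clock: 8.0
position: [0.3946, -0.2404, 0.2984]
ee_rot: [0.707, 0.707, 0.0, 0.0]
ft_force: [0.7, 0.1, -0.8]
grip_width: 0.997
grasp_force: 0.0
```

step_arm([
  [0,0,0,0,0,0,0],
  [0,0,0,0,0,0,0],
  [0,0,0,0,0,0,0],
])

```text
clock: 8.3
position: [0.3961, -0.2379, 0.2984]
ee_rot: [0.707, 0.708, -0.0, -0.0]
ft_force: [0.5, -0.4, -0.4]
grip_width: 1.002
grasp_force: 0.0
```

```bash
python3 - <<'E'
from h import *
print(save('wrist')); o=manip.get_obs(); print(o['position'],o['joint_pos'].round(2) if hasattr(o['joint_pos'],'round') else o['joint_pos'])
im=np.load('wrist.npz')['image']
u,v=proj('wrist',[402,-257,150])[0].astype(int);print(u,v)
x0=max(u-100,0);y0=max(v-80,0);c=cv2.resize(im[y0:y0+160,x0:x0+200],None,fx=3,fy=3,interpolation=cv2.INTER_CUBIC)
c=np.clip(255*(c/255.)**.55,0,255).astype('uint8');cv2.imwrite('pics/w3.png',c);print(x0,y0)
E
```

```text
pics/wrist_8.30.png
[ 0.39617327 -0.23767238  0.2983749 ] [-0.43 -0.15  0.8   1.79  0.11  1.45  0.35]
325 203
225 123
```

View pics/w3.png

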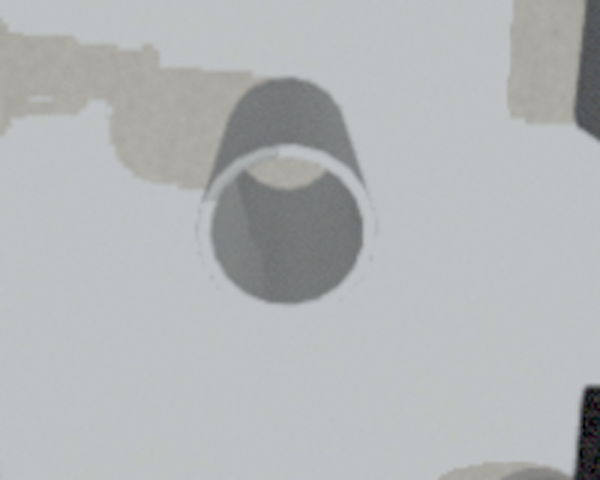

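The column's bore is centred at crop (287,230).

```bash
python3 - <<'E'
from h import *
print(px2z('wrist',(287.5/3-.5+225,230.5/3-.5+123),.15))
e=[px2z('wrist',((x+.5)/3-.5+225,(y+.5)/3-.5+123),.15) for x,y in((210,230),(363,230),(287,155),(287,304))];print(e)
E
```

```text
[ 397.25732141 -253.2304842   150.        ]
[array([ 373.53160137, -253.23849629,  150.        ]), array([ 420.6781223 , -253.22386925,  150.        ]), array([ 397.23367611, -229.62146621,  150.        ]), array([ 397.2819968 , -277.58628418,  150.        ])]
```

step_arm([
  [0,1,-15.5,-30,0,0,0],
  [0,1,-15.5,-70,0,0,0],
  [0,1,-15.5,-110,0,0,0],
  [0,1,-15.5,-150,0,0,0],
  [0,1,-15.5,-178,0,0,0],
  [0,1,-15.5,-178,0,0,0],
  [0.3,1,-15.5,-178,0,0,0],
  [0.6,1,-15.5,-178,0,0,0],
  [1,1,-15.5,-178,0,0,0],
  [1,1,-15.5,-178,0,0,0],
], grip_force=40)

```text
clock: 9.35
position: [0.3978, -0.2548, 0.1226]
ee_rot: [0.707, 0.707, 0.001, 0.001]
ft_force: [-1.3, 1.5, 7.8]
grip_width: 0.652
grasp_force: 41.1
```

step_arm([
  [1,0,0,10,0,0,0],
  [1,0,0,40,0,0,0],
  [1,0,0,80,0,0,0],
  [1,0,0,120,0,0,0],
  [1,0,0,145,0,0,0],
  [1,0,0,145,0,0,0],
  [1,0,0,145,0,0,0],
])

```text
clock: 10.05
position: [0.3967, -0.2544, 0.2662]
ee_rot: [0.707, 0.707, 0.001, 0.001]
ft_force: [-0.4, 0.3, -2.8]
grip_width: 0.645
grasp_force: 43.4
```

step_arm([
  [1,22,36,0,0,0,0],
  [1,44,72,0,0,0,0],
  [1,66,109,0,0,0,0],
  [1,88,145,0,0,0,0],
  [1,110,181,0,0,0,0],
  [1,132,218,0,0,0,0],
  [1,154,254,0,0,0,0],
  [1,176,290,0,0,0,0],
  [1,198,327,0,0,0,0],
  [1,219,358,0,0,0,0],
])

```text
clock: 11.05
position: [0.6156, 0.106, 0.2638]
ee_rot: [0.707, 0.707, -0.001, -0.001]
ft_force: [0.3, -1.1, -1.0]
grip_width: 0.646
grasp_force: 43.4
```

step_arm([
  [1,0,0,0,0,0,0],
  [1,0,0,0,0,0,0],
  [1,0,0,0,0,0,0],
])

```text
clock: 11.35
position: [0.6151, 0.1021, 0.2649]
ee_rot: [0.708, 0.706, -0.001, -0.0]
ft_force: [0.8, 0.0, -1.6]
grip_width: 0.648
grasp_force: 43.7
```

```bash
python3 - <<'E'
from h import *
print(save('wrist')); o=manip.get_obs(); print(o['position'],o['ee_rot'])
im=np.load('wrist.npz')['image']
p=o['position']*1000; print(p,proj('wrist',[p[0],p[1]+1.5,p[2]+27.4]))
c=np.clip(255*(im/255.)**.55,0,255).astype('uint8');cv2.imwrite('pics/w4.png',c)
E
```

```text
pics/wrist_11.35.png
[0.61518934 0.10209518 0.26526066] [ 7.07839172e-01  7.06373507e-01 -4.16931982e-04 -2.34429339e-05]
[615.1893389  102.09518388 265.26066112] [[318.47127169 286.9232137 ]]
```

View pics/w4.png

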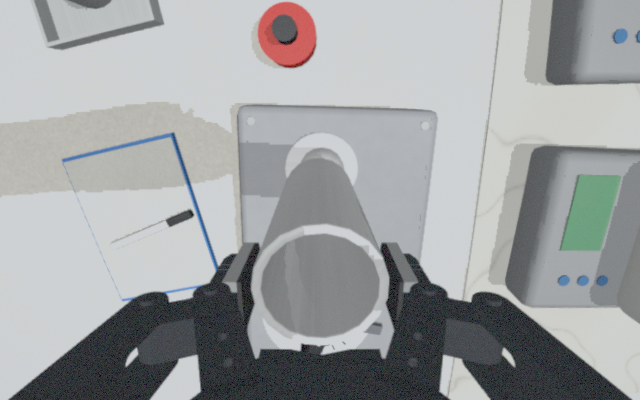

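The held column's rim is centred at about (319,286), which agrees with the assumed offset. I'll align it and lower it.

step_arm([
  [1,1.6,5.2,0,0,0,0],
  [1,1.6,5.2,-10,0,0,0],
  [1,1.6,5.2,-20,0,0,0],
  [1,1.6,5.2,-24,0,0,0],
  [1,1.6,5.2,-27,0,0,0],
  [1,1.6,5.2,-30,0,0,0],
  [1,1.6,5.2,-30,0,0,0],
])

```text
clock: 12.1
position: [0.6171, 0.1087, 0.2352]
ee_rot: [0.707, 0.707, -0.0, -0.0]
ft_force: [0.3, 0.9, -1.8]
grip_width: 0.65
grasp_force: 43.7
```

step_arm([
  [1,0,0,-4,0,0,0],
  [1,0,0,-8,0,0,0],
  [1,0,0,-11,0,0,0],
  [1,0,0,-11,0,0,0],
])

```text
clock: 12.5
position: [0.617, 0.1088, 0.224]
ee_rot: [0.707, 0.707, -0.0, -0.0]
ft_force: [0.8, -0.1, -1.4]
grip_width: 0.647
grasp_force: 43.7
```

step_arm([
  [1,0,0,-4,0,0,0],
  [1,0,0,-8,0,0,0],
  [1,0,0,-12,0,0,0],
  [1,0,0,-14,0,0,0],
  [1,0,0,-15,0,0,0],
  [1,0,0,-16,0,0,0],
  [1,0,0,-17,0,0,0],
  [1,0,0,-17,0,0,0],
])

```text
clock: 13.3
position: [0.6174, 0.109, 0.2088]
ee_rot: [0.707, 0.707, 0.001, 0.0]
ft_force: [-3.2, 0.0, 6.4]
grip_width: 0.648
grasp_force: 44.5
```

step_arm([
  [1,0,0,-1,0,0,0],
  [1,0,0,-1,0,0,0],
  [0.5,0,0,0,0,0,0],
  [0,0,0,0,0,0,0],
  [0,0,0,0,0,0,0],
  [0,0,0,0,0,0,0],
  [0,0,0,20,0,0,0],
  [0,0,0,60,0,0,0],
  [0,0,0,90,0,0,0],
  [0,0,0,90,0,0,0],
])

```text
clock: 14.3
position: [0.6189, 0.1087, 0.3021]
ee_rot: [0.707, 0.707, 0.003, 0.002]
ft_force: [1.3, -0.1, 0.1]
grip_width: 1.0
grasp_force: 0.0
```

step_arm([
  [0,0,-40,0,0,0,-0.1],
  [0,-3,-80,0,0,0,-0.22],
  [0,-5.5,-120,0,0,0,-0.32],
  [0,-5.5,-160,0,0,0,-0.32],
  [0,-5.5,-174.5,0,0,0,-0.32],
  [0,-5.5,-174.5,-20,0,0,-0.32],
  [0,-5.5,-174.5,-60,0,0,-0.32],
  [0,-5.5,-174.5,-100,0,0,-0.32],
  [0,-5.5,-174.5,-130,0,0,-0.32],
  [0,-5.5,-174.5,-130,0,0,-0.32],
])

```text
clock: 15.3
position: [0.6092, -0.0646, 0.1629]
ee_rot: [0.81, 0.586, -0.003, -0.002]
ft_force: [0.6, 0.4, 0.6]
grip_width: 0.999
grasp_force: 0.0
```

step_arm([
  [0,0,0,0,0,0,0],
  [0,0,0,0,0,0,0],
])

```text
clock: 15.5
position: [0.6128, -0.0658, 0.1695]
ee_rot: [0.811, 0.585, 0.001, 0.001]
ft_force: [0.1, 0.0, -0.5]
grip_width: 1.0
grasp_force: 0.0
```

step_arm([
  [0,0,0,-35,0,0,0],
  [0,0,0,-60,0,0,0],
  [0,0,0,-66,0,0,0],
  [0,0,0,-66,0,0,0],
  [0.5,0,0,-66,0,0,0],
  [1,0,0,-66,0,0,0],
  [1,0,0,-66,0,0,0],
  [1,0,0,-66,0,0,0],
  [1,0,0,-66,0,0,0],
  [1,0,0,-66,0,0,0],
], grip_force=30)

```text
clock: 16.5
position: [0.6118, -0.0657, 0.102]
ee_rot: [0.811, 0.585, 0.0, -0.0]
ft_force: [-2.7, 0.7, 5.0]
grip_width: 0.179
grasp_force: 30.4
```

step_arm([
  [1,0,0,0,0,0,0],
  [1,0,0,0,0,0,0],
  [1,0,0,0,0,0,0],
])

```text
clock: 16.8
position: [0.6118, -0.0657, 0.102]
ee_rot: [0.811, 0.585, 0.0, -0.0]
ft_force: [-2.8, -0.1, 6.1]
grip_width: 0.185
grasp_force: 30.6
```

step_arm([
  [1,0,0,1,0,0,-0.14],
  [1,0,0,1,0,0,-0.28],
  [1,0,0,1,0,0,-0.42],
  [1,0,0,1,0,0,-0.56],
  [1,0,0,1,0,0,-0.7],
  [1,0,0,1,0,0,-0.84],
  [1,0,0,1,0,0,-0.98],
  [1,0,0,1,0,0,-1.12],
  [1,0,0,1,0,0,-1.26],
  [1,0,0,1,0,0,-1.4],
])

```text
clock: 17.8
position: [0.6124, -0.0668, 0.1021]
ee_rot: [0.997, -0.078, 0.001, 0.001]
ft_force: [7.1, -5.3, -9.8]
grip_width: 0.182
grasp_force: 29.9
```

step_arm([
  [1,0,0,0,0,0,0],
  [1,0,0,0,0,0,0],
  [0.5,0,0,0,0,0,0],
  [0,0,0,0,0,0,0],
  [0,0,0,0,0,0,0],
  [0,0,0,20,0,0,0],
  [0,0,0,60,0,0,0],
  [0,0,0,100,0,0,0],
  [0,0,0,140,0,0,0],
  [0,0,0,140,0,0,0],
])

```text
clock: 18.8
position: [0.6137, -0.0666, 0.248]
ee_rot: [0.997, -0.075, 0.004, -0.0]
ft_force: [0.5, -1.6, -1.0]
grip_width: 0.997
grasp_force: 0.0
```

```bash
python3 - <<'E'
from h import *
print(save('wrist')); o=manip.get_obs(); print(o['position'],o['ee_rot'],o['joint_pos'],o['clock'])
a=R.from_quat(o['ee_rot']).as_matrix()[:,1];print('yaxis',np.arctan2(a[1],a[0]))
K,D,Rc,t=cam('wrist'); print(-Rc.T@t); print(proj('wrist',[[613,-66,132],[664,-77,88]]))
print(save('top'))
E
```

```text
pics/wrist_18.80.png
[ 0.61283735 -0.06600122  0.24506985] [ 9.97221788e-01 -7.44571884e-02  2.16539794e-03 -3.78672267e-04] [-0.74044092  0.46342255  1.06481502  1.51260431 -0.40949692  1.40182089
 -1.37295476] 18.85
yaxis -1.7198467056695503
[ 0.68372494 -0.07611952  0.39121017]
[[320.59919981 194.44106917]
 [324.12411187 126.03425432]]
pics/top_18.85.png
```

```bash
python3 - <<'E'
from h import *
im=np.load('wrist.npz')['image'][80:230,250:390]
c=cv2.resize(im,None,fx=4,fy=4,interpolation=cv2.INTER_CUBIC);c=np.clip(255*(c/255.)**.5,0,255).astype('uint8');cv2.imwrite('pics/w5.png',c)
E
```

```text
(no output)
```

View pics/w5.png

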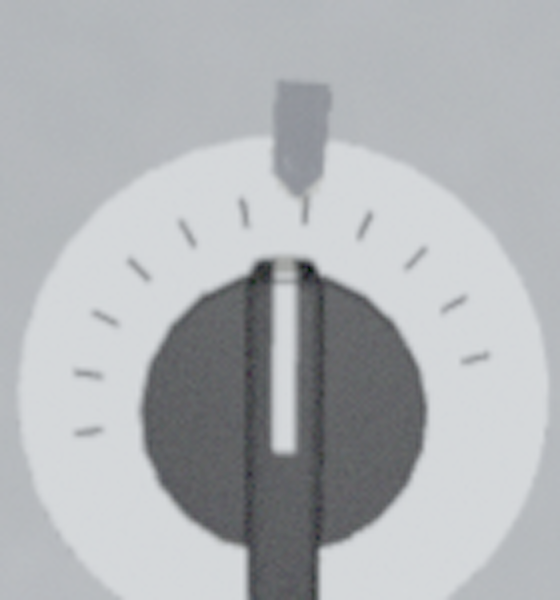

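The white line runs from (285,275) to (284,452) in the crop. The clip runs from its tip at (301,195) to its back at (303,83), slightly clockwise of the pointer. Computing the remaining turn.

```bash
python3 - <<'E'
from h import *
W=lambda x,y,z:px2z('wrist',((x+.5)/4-.5+250,(y+.5)/4-.5+80),z)[:2]
l1,l2=W(285,275,.132),W(284,452,.132);print('line',l1,l2,np.arctan2(*(l1-l2)[::-1]))
# dial centre by fitting outline points, z .082
im=np.load('wrist.npz')['image']
ticks=None
pts=np.array([W(x,y,.082) for x,y in((18,390),(548,390),(40,310),(525,300),(120,200),(440,195),(210,145),(60,510))])
A=np.c_[2*pts,np.ones(len(pts))];s=np.linalg.lstsq(A,(pts**2).sum(1),rcond=None)[0];print('dial c',s[:2],np.sqrt(s[2]+s[0]**2+s[1]**2))
t,b=W(301,195,.086),W(303,83,.086);print('clip',t,b,'axisdir',np.arctan2(*(b-t)[::-1]))
for c in(s[:2],np.array([613,-66])):
  print([np.arctan2(*(q-c)[::-1]) for q in(t,b)],np.linalg.norm(t-c),np.linalg.norm(b-c))
E
```

```text
line [650.14940168 -71.81633022] [614.51688399 -66.24979834] -0.154968003617538
dial c [612.64471879 -66.15196844] 62.58924687558933
clip [661.68975558 -77.37582498] [686.03117074 -81.41487079] axisdir -0.16443482537666243
[np.float64(-0.22497395250340554), np.float64(-0.2050565738878333)] 50.31292666048341 74.9568376966455
[np.float64(-0.2295217816765276), np.float64(-0.20801915968548157)] 50.001016914970585 74.64027157744731
```

step_arm([
  [0,0,0,-40,0,0,0],
  [0,0,0,-80,0,0,0],
  [0,0,0,-120,0,0,0],
  [0,0,0,-142,0,0,0],
  [0,0,0,-142,0,0,0],
  [0.5,0,0,-142,0,0,0],
  [1,0,0,-142,0,0,0],
  [1,0,0,-142,0,0,0],
  [1,0,0,-142,0,0,0],
  [1,0,0,-142,0,0,0],
])

```text
clock: 19.9
position: [0.612, -0.0668, 0.1015]
ee_rot: [0.997, -0.075, 0.001, 0.001]
ft_force: [-1.4, 6.7, 1.9]
grip_width: 0.181
grasp_force: 33.5
```

step_arm([
  [1,0,0,0,0,0,0],
  [1,0,0,0,0,0,-0.03],
  [1,0,0,0,0,0,-0.063],
  [1,0,0,0,0,0,-0.063],
  [1,0,0,0,0,0,-0.063],
  [0.5,0,0,0,0,0,-0.063],
  [0,0,0,0,0,0,-0.063],
  [0,0,0,0,0,0,-0.063],
  [0,0,0,0,0,0,-0.063],
])

```text
clock: 20.8
position: [0.6117, -0.0653, 0.1004]
ee_rot: [0.994, -0.106, -0.0, -0.0]
ft_force: [-0.1, 0.8, -0.7]
grip_width: 0.854
grasp_force: 0.0
```

step_arm([
  [0,0,0,20,0,0,0],
  [0,0,0,60,0,0,0],
  [0,0,0,100,0,0,0],
  [0,0,0,140,0,0,0],
  [0,0,0,140,0,0,0],
  [0,0,0,140,0,0,0],
])

```text
clock: 21.4
position: [0.612, -0.0655, 0.241]
ee_rot: [0.994, -0.106, 0.001, -0.0]
ft_force: [-0.1, -0.4, -1.0]
grip_width: 1.0
grasp_force: 0.0
```

```bash
python3 - <<'E'
from h import *
print(save('wrist')); o=manip.get_obs(); print(o['position'],o['clock'])
im=np.load('wrist.npz')['image']; g=im.max(2).astype(int)
# white line: rectify top plane z=.132 around knob: 4 px/mm, sample along rays
def samp(x,y,z):
    uv=proj('wrist',np.c_[x,y,np.full(len(x),z)]).astype('float32'); return cv2.remap(im,uv[:,None,0].copy(),uv[:,None,1].copy(),cv2.INTER_LINEAR).max(2).ravel().astype(float)
th=-.21; d=np.array([np.cos(th),np.sin(th)]); n=np.array([-d[1],d[0]]); c=np.array([612.8,-66.1]); w=np.arange(-5,5.1,.25)
L=[]
for r in range(6,34,3):
    p=c+r*d+w[:,None]*n; s=samp(*p.T,132.); s=np.clip(s-(s.min()+s.max())/2,0,None); L.append((r,(s*w).sum()/s.sum()))
L=np.array(L); k=np.polyfit(L[:,0],L[:,1],1); print(L.round(2).tolist(),'line angle',th+k[0],'offset',k[1])
w=np.arange(-12,12.1,.25)
for r in range(56,76,3):
    p=c+r*d+w[:,None]*n; s=samp(*p.T,87.); s=s.max()-s; s=np.clip(s-s.max()/2,0,None); m=(s*w).sum()/s.sum(); print(r,round(m,2),round(th+m/r,3))
E
```

```text
pics/wrist_21.40.png
[ 0.61149332 -0.06532631  0.23985801] 21.45
[[6.0, 0.14], [9.0, 0.13], [12.0, 0.13], [15.0, 0.12], [18.0, 0.12], [21.0, 0.11], [24.0, 0.12], [27.0, 0.06], [30.0, 0.03], [33.0, 0.03]] line angle -0.2141603400301077 offset 0.18040363672530046
56 0.59 -0.2
59 0.39 -0.203
62 0.22 -0.206
65 0.22 -0.207
68 0.35 -0.205
71 -0.03 -0.21
74 0.32 -0.206
```

The pointer is at -0.214 rad and the clip at about -0.209 rad, so they are aligned. Next, the lever.

step_arm([
  [1,-25,-35,0,0,0,0],
  [1,-50,-70,0,0,0,0],
  [1,-75,-105,0,0,0,0],
  [1,-85,-136,0,0,0,0],
  [1,-85,-136,0,0,0,0],
  [1,-85,-136,-40,0,0,0],
  [1,-85,-136,-80,0,0,0],
  [1,-85,-136,-80,0,0,0],
  [1,-85,-136,-80,0,0,0],
])

```text
clock: 22.35
position: [0.5264, -0.2014, 0.1605]
ee_rot: [0.994, -0.106, -0.001, 0.0]
ft_force: [0.4, -0.0, 0.1]
grip_width: 0.001
grasp_force: 0.0
```

step_arm([
  [1,10,0,0,0,0,0],
  [1,20,0,0,0,0,0],
  [1,30,0,0,0,0,0],
  [1,40,0,0,0,0,0],
  [1,50,0,0,0,0,0],
  [1,60,0,0,0,0,0],
  [1,70,0,0,0,0,0],
  [1,80,0,0,0,0,0],
  [1,86,0,0,0,0,0],
  [1,90,0,0,0,0,0],
])

```text
clock: 23.35
position: [0.6172, -0.2016, 0.1603]
ee_rot: [0.994, -0.106, -0.0, 0.0]
ft_force: [-1.3, 0.2, -0.8]
grip_width: 0.002
grasp_force: 0.5
```

step_arm([
  [1,3,0,0,0,0,0],
  [1,6,0,0,0,0,0],
  [1,9,0,0,0,0,0],
  [1,11,0,0,0,0,0],
  [1,11,0,0,0,0,0],
])

```text
clock: 23.85
position: [0.627, -0.2017, 0.1605]
ee_rot: [0.994, -0.106, -0.001, -0.0]
ft_force: [-5.0, 2.4, 2.3]
grip_width: -0.001
grasp_force: 2.7
```

step_arm([
  [1,1.5,0,0,0,0,0],
  [1,3,0,0,0,0,0],
  [1,3,0,0,0,0,0],
])

```text
clock: 24.15
position: [0.6275, -0.2018, 0.1603]
ee_rot: [0.994, -0.107, -0.003, -0.001]
ft_force: [-17.2, 4.9, 8.3]
grip_width: 0.003
grasp_force: 9.4
```

The lever is at its stop: force rose with no further travel. Back off, rise clear, and take a last look.

step_arm([
  [1,-15,0,0,0,0,0],
  [1,-40,0,0,0,0,0],
  [1,-60,0,30,0,0,0],
  [1,-80,0,70,0,0,0],
  [1,-110,0,110,0,0,0],
  [1,-150,0,130,0,0,0],
  [1,-190,0,130,0,0,0],
  [1,-190,0,130,0,0,0],
  [1,-190,0,130,0,0,0],
])

```text
clock: 25.05
position: [0.439, -0.2033, 0.2913]
ee_rot: [0.994, -0.107, 0.003, -0.005]
ft_force: [0.5, 0.5, 0.3]
grip_width: 0.0
grasp_force: 0.0
```

```bash
python3 - <<'E'
from h import *
save('scene');save('top');o=manip.get_obs();print(o['position'],o['clock'])
g=lambda i:np.clip(255*(i/255.)**.55,0,255).astype('uint8')
s=g(np.load('scene.npz')['image'][130:330,190:420]);t=g(np.load('top.npz')['image'][130:290,195:455])
a=cv2.resize(s,(345,300),interpolation=cv2.INTER_CUBIC);b=cv2.resize(t,(455,280),interpolation=cv2.INTER_CUBIC)
m=np.zeros((300,800,3),'uint8');m[:,:345]=a;m[:280,345:]=b;cv2.imwrite('pics/fin.png',cv2.resize(m,None,fx=1,fy=1))
for n in('scene','top'):print(n,proj(n,[[653,-202,172],[617,109,236],[617,109,86]]).round(1).tolist())
E
```

```text
[ 0.44103715 -0.20119586  0.29100407] 25.15
scene [[311.5, 250.2], [359.8, 160.3], [357.6, 206.5]]
top [[408.0, 158.2], [304.5, 164.3], [306.3, 174.0]]
```

View pics/fin.png

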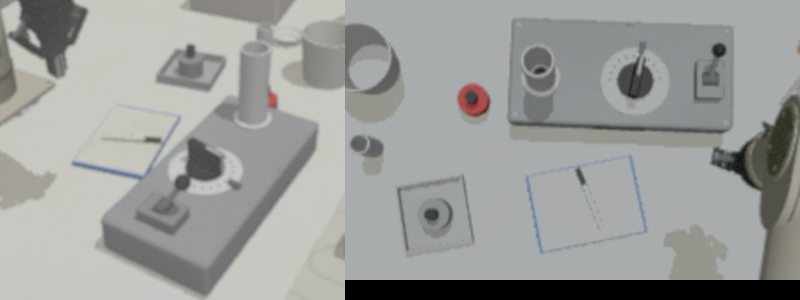

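The final picture shows the cap upright in the tray at (433,214) and the column seated at (540,61). The pointer is on the clip at (640,55), the lever is over at (719,49), and the bystanders are unmoved.

```bash
python3 -c "from workcell import manip; print(manip.hand_in())"
```

```text
the job is handed in; nothing more can be done
None
```

The seed blower is set up in the order asked and the job is handed in at about 25 s of the 72 s allowed: the cap stands in the tray, the column is home on the flange, the pointer is within about 0.01 rad of the index clip, and the power lever is at its far stop.

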